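# Re-rack the stamp desk in reverse order

## Robot

A 6-joint arm with a two-finger parallel gripper is mounted at the origin on a cart in front of the work surface, level with it; the furniture and walls round the work are solid. World frame = base frame: x ahead of the robot, y to its left, z up, the work surface at z = 0. Lengths are in m, angles in rad, forces in N, time in s.
With the tool pointing down it reaches from about 0.3 to 0.775 m from the base axis. Payload 14.6 kg.
Tool frame: the origin (TCP) lies at the very end of the fingers, on their centre line; the grasp point (between the pads) lies 19 mm behind it; z points along the fingers, y is the line along which they close (so a half turn about z gives the same grasp; the last joint's range is limited). The gripper opens to 94 mm and grips with 3 to 60 N. Pads are 16 mm wide; open, the fingers measure 119 mm over their backs; the gripper's body (75 mm by 177 mm) begins 78 mm behind the grasp point.
Start: joints at [-1.256, 0.3, 1.521, -0, 1.321, -0.067], TCP at [0.205, -0.51, 0.205] pointing down, gripper open.
Joint ranges: [-3.03, 3.03], [-0.79, 2.21], [0.23, 2.52], [-1.04, 4.18], [0, 3.07], [-2.55, 2.55]. Speed limits (rad/s): [2.22, 2.22, 2.57, 3.14, 3.14, 3.14].

## Interface

Orientations are given as [roll, pitch, yaw] about the fixed x, y, z axes, in that order (R = Rz(yaw) Ry(pitch) Rx(roll)).
In Python, from station import ctrl gives the robot as it stands.
- The arm moves only by the tool carry_out, never from a script. Its argument "motion" is text: rows parted by semicolons, each of 7 numbers parted by spaces: the shift along the world's x, y, z in m, then the turn, a rotation vector about the world's x, y, z in degrees, then the closure in counts, from 0 (fully open) to 255 (shut). In form: dx dy dz wx wy wz hand; .... A call has 1 to 20 rows; each row shifts and turns the commanded pose from where the row before left it; what a row does not reach is not made up. A row lasts 1/12 s, in which the tool goes at most 41.7 mm and 7.16 degrees, less where a joint would pass 70% of its speed; a pose out of reach is approached as far as the arm can. A call is refused whole if a number of a shift passes 0.0417 or a number of a turn 7.16, either way. A call with a gripper value outside its range is refused whole. The fingers move at their own pace and stop on an object; "grip_force" is the grip in N (left out, the last holds). Time passes only in rows, so rows that do not move let the fingers close. It gives the time, the measured TCP pose, the force, the opening and the grip force at its end, in the units of the state.
- ctrl.get_obs(): the state, without advancing time (a new reading comes with each control period).
- ctrl.camera(name): name is "scene" or "top"; returns a dict with "pixels" (420x560x3 uint8, red, green, blue), "range_z" (420x560 float32, m along the optical axis (not along the pixel's ray), 0 where there is no reading), "K" (3x3 intrinsics, pixels), "position" and "attitude" of the camera in the world. Camera axes: x right, y up, looking along -z (the intrinsics and any distortion apply to the point x, -y, -z); pixel columns grow to the right and rows downward; lengths in m; the calibration is good to about 2 mm. A picture is of the moment at which its call begins.
- ctrl.hand_in(): hands the job in; it is judged then, once.
The state is a dict: "time_s": time; "qpos": joint angles; "joint_vel": joint speeds; "tau": joint torques, N m; "ee_pos": TCP position; "eef_rot": TCP orientation; "force": force on the tool from outside, world axes, zero at the start; "moment": the same for the moment, N m; "grip_width": finger opening in m; "grip_force": force on a finger pad.
Only numpy, scipy, OpenCV 4.12 (cv2) and the standard library are available. Lean on these libraries where they do the work, as an engineer would, in place of code of your own. Each camera call takes 0.05 s, during which the arm holds its last target. There are 200 camera calls.

## Task

Move the date stamp, glue stick, seal and eraser from the wooden rack to the empty metal rack, in reverse order: the one next to the wooden rack's tall end block goes to the place farthest from the metal rack's tall end block, and so on along the row. Set each in the middle of its place, upright (the eraser lying flat, as it was), and leave everything standing still.

Things in the scene. Friction and masses are not known exactly. Their poses are not given: they have to be found in the camera images.
- rack_old: Brown wooden rack, fixed, full, with four white tiles. Board 70 (x) x 292 (y) x 8 mm; origin on the desk under the row's middle; row along y. Tall end block (50 mm high) at y 136..150 mm, on the robot's left; low rail (14 mm high) at y -142..-136. Ridges 4 mm wide, 5 mm high at y -68, 0, 68 part four places, centres x 0, y 102 (by the tall block), 34, -34, -102. Undersides on the tiles: z 11 mm.
- rack_new: Dark grey metal rack, fixed, empty at the start; same shape, size, axes, tall end block (+y end, robot's left), ridges and place centres as rack_old, but without tiles: flat grey pads 50 mm square show the middles of its places. A thing standing in it has its underside at z 8 mm. It is nearer to the robot than the wooden rack, or beyond it. Both are open along their long sides.
- date_stamp: Self-inking date stamp with a red top and black foot, 60 mm high, upright, about 50 g. Its solid top (z 40 to 60 mm) is 32 mm in its x and 48 mm in its y; grasp across x. It does not give when held by the sides. Its y lies within 0.15 rad of the row. Loose; starts on its tile, on any of the wooden rack's four places. Origin at the centre of its underside, z up.
- glue_stick: Upright yellow and blue round glue stick, 26 mm diameter, 92 mm high, about 35 g. Loose; starts on its tile, on any of the wooden rack's four places. Origin at the centre of its underside, z up.
- seal: Slim upright brown round personal seal, 15 mm diameter, 56 mm high, about 18 g. Loose; starts on its tile, on any of the wooden rack's four places. Origin at the centre of its underside, z up.
- eraser: Blue and white block eraser lying flat, 22 (x) x 44 (y) x 13 mm high, about 16 g; grasp across x. Its y lies within 0.15 rad of the row. Loose; starts on its tile, on any of the wooden rack's four places. Origin at the centre of its underside, z up.
- tile_date_stamp: Fixed white square plate 56 x 56 x 3 mm with a dark silhouette, on the wooden rack, axes as the rack's; origin at the centre of its underside. It marks the starting place of the date stamp, which stands on it at the start; it stays there. Which of the four places it has varies.
- tile_glue_stick: Fixed white square plate 56 x 56 x 3 mm with a dark silhouette, on the wooden rack, axes as the rack's; origin at the centre of its underside. It marks the starting place of the glue stick, which stands on it at the start; it stays there. Which of the four places it has varies.
- tile_seal: Fixed white square plate 56 x 56 x 3 mm with a dark silhouette, on the wooden rack, axes as the rack's; origin at the centre of its underside. It marks the starting place of the seal, which stands on it at the start; it stays there. Which of the four places it has varies.
- tile_eraser: Fixed white square plate 56 x 56 x 3 mm with a dark silhouette, on the wooden rack, axes as the rack's; origin at the centre of its underside. It marks the starting place of the eraser, which stands on it at the start; it stays there. Which of the four places it has varies.
There are look-alikes about, which are no part of the job. Leave any pink or white look-alike of the glue_stick alone.

How it is judged:
At the end, for the whole second after the job is handed in: All four stand on the metal rack in reverse order (n-th from the wooden rack's tall block is n-th from the metal rack's low end), each within 14 mm of its place's middle along and across, underside within 5 mm of the board, upright (eraser flat) within 0.12 rad, at rest (((y of tile_date_stamp in the frame of rack_old between 0.082 and 0.122 m and y of date_stamp in the frame of rack_new between -0.116 and -0.088 m) or (y of tile_date_stamp in the frame of rack_old between 0.014 and 0.054 m and y of date_stamp in the frame of rack_new between -0.048 and -0.02 m) or (y of tile_date_stamp in the frame of rack_old between -0.054 and -0.014 m and y of date_stamp in the frame of rack_new between 0.02 and 0.048 m) or (y of tile_date_stamp in the frame of rack_old between -0.122 and -0.082 m and y of date_stamp in the frame of rack_new between 0.088 and 0.116 m)) and x of date_stamp in the frame of rack_new between -0.014 and 0.014 m and z of date_stamp in the frame of rack_new between 0.003 and 0.013 m and angle between each of date_stamp, glue_stick, seal, eraser's own z axis and vertical below 0.12 rad and linear speed of each of date_stamp, glue_stick, seal, eraser below 0.01 m/s and angular speed of each of date_stamp, glue_stick, seal, eraser below 0.1 rad/s and ((y of tile_glue_stick in the frame of rack_old between 0.082 and 0.122 m and y of glue_stick in the frame of rack_new between -0.116 and -0.088 m) or (y of tile_glue_stick in the frame of rack_old between 0.014 and 0.054 m and y of glue_stick in the frame of rack_new between -0.048 and -0.02 m) or (y of tile_glue_stick in the frame of rack_old between -0.054 and -0.014 m and y of glue_stick in the frame of rack_new between 0.02 and 0.048 m) or (y of tile_glue_stick in the frame of rack_old between -0.122 and -0.082 m and y of glue_stick in the frame of rack_new between 0.088 and 0.116 m)) and x of glue_stick in the frame of rack_new between -0.014 and 0.014 m and z of glue_stick in the frame of rack_new between 0.003 and 0.013 m and ((y of tile_seal in the frame of rack_old between 0.082 and 0.122 m and y of seal in the frame of rack_new between -0.116 and -0.088 m) or (y of tile_seal in the frame of rack_old between 0.014 and 0.054 m and y of seal in the frame of rack_new between -0.048 and -0.02 m) or (y of tile_seal in the frame of rack_old between -0.054 and -0.014 m and y of seal in the frame of rack_new between 0.02 and 0.048 m) or (y of tile_seal in the frame of rack_old between -0.122 and -0.082 m and y of seal in the frame of rack_new between 0.088 and 0.116 m)) and x of seal in the frame of rack_new between -0.014 and 0.014 m and z of seal in the frame of rack_new between 0.003 and 0.013 m and ((y of tile_eraser in the frame of rack_old between 0.082 and 0.122 m and y of eraser in the frame of rack_new between -0.116 and -0.088 m) or (y of tile_eraser in the frame of rack_old between 0.014 and 0.054 m and y of eraser in the frame of rack_new between -0.048 and -0.02 m) or (y of tile_eraser in the frame of rack_old between -0.054 and -0.014 m and y of eraser in the frame of rack_new between 0.02 and 0.048 m) or (y of tile_eraser in the frame of rack_old between -0.122 and -0.082 m and y of eraser in the frame of rack_new between 0.088 and 0.116 m)) and x of eraser in the frame of rack_new between -0.014 and 0.014 m and z of eraser in the frame of rack_new between 0.003 and 0.013 m); the robot touches nothing.
It also fails if it takes over 112 s, if anything falls off the work surface, if the arm or the gripper's body presses on something with over 40 N, if the wrist force passes 120 N, or if a joint passes its speed limit or range.

## Working session

There is one attempt and no reset: what is moved stays moved. The work goes in short steps, Python scripts to look and compute and a tool call to move; the robot and the scene stay as the last step left them, time stands still between calls to the robot, and variables do not carry over. Pictures are saved under pics/ and viewed, at most 14 in all, crops included, and the job is handed in when it is done.

Besides the shell and the picture viewer there is one more tool, called after "Call:" by a JSON object that holds its "method" and its "body". carry_out: Moves the arm, as the interface text tells. Its arguments: {"type":"object","properties":{"motion":{"type":"string"},"grip_force":{"type":"number"}},"required":["motion"]}

```bash
mkdir -p pics; cat > h.py <<'E'
import numpy as np, cv2, pickle
from station import ctrl
def snap(name,tag):
    c=ctrl.camera(name); cv2.imwrite(f'pics/{tag}.png',c['pixels'][:,:,::-1]); pickle.dump(c,open(f'{tag}.pkl','wb')); return c
def rot(c):
    from scipy.spatial.transform import Rotation as R
    a=np.array(c['attitude'],float)
    return a if a.shape==(3,3) else (R.from_euler('xyz',a).as_matrix() if a.size==3 else R.from_quat(a).as_matrix())
def ray(c,u,v):
    K=np.array(c['K']); d=np.array([(u-K[0,2])/K[0,0],-(v-K[1,2])/K[1,1],-1.0]); return rot(c)@d
def onz(c,u,v,z):
    d=ray(c,u,v);p=np.array(c['position']); return p+d*(z-p[2])/d[2]
def pt(c,u,v):
    return np.array(c['position'])+ray(c,u,v)*c['range_z'][int(v),int(u)]
E
python3 - <<'E'
from h import *
for n in('scene','top'):
    c=snap(n,n+'0'); print(n,c['K'],c['position'],c['attitude'],[k for k in c])
o=ctrl.get_obs(); print(o)
E
```

```text
scene [[542.30980404   0.         272.50264836]
 [  0.         542.30980404 209.54399959]
 [  0.           0.           1.        ]] [-0.01839382  0.67542555  0.53404638] [ 1.06167227 -0.00466682 -2.48610166] ['pixels', 'range_z', 'K', 'position', 'attitude']
top [[436.10922504   0.         283.61799834]
 [  0.         436.10922504 205.66374889]
 [  0.           0.           1.        ]] [ 0.41300498 -0.04229977  0.87404731] [ 0.13491513 -0.03246451 -1.55701378] ['pixels', 'range_z', 'K', 'position', 'attitude']
{'time_s': 0.1, 'qpos': array([-1.25564202e+00,  3.00409914e-01,  1.52148936e+00, -3.06572910e-05,
        1.32070844e+00, -6.66180410e-02]), 'joint_vel': array([-0.00110079, -0.0014209 , -0.00229606, -0.00076522,  0.00089393,
       -0.00035901]), 'tau': array([ 2.64451621e-03, -5.32639396e+01, -3.53283012e+01,  7.09821051e-02,
        2.35096214e-02, -3.46188222e-05]), 'ee_pos': array([ 0.20482144, -0.51019522,  0.20495869]), 'eef_rot': array([-3.14057787e+00, -3.79412263e-05,  3.81779928e-01]), 'force': array([-0.25798208, -0.14050596, -0.63466293]), 'moment': array([-0.04205055, -0.03679404,  0.02323949]), 'grip_force': 0.0, 'grip_width': 0.09426929735414431}
```

View pics/top0.png

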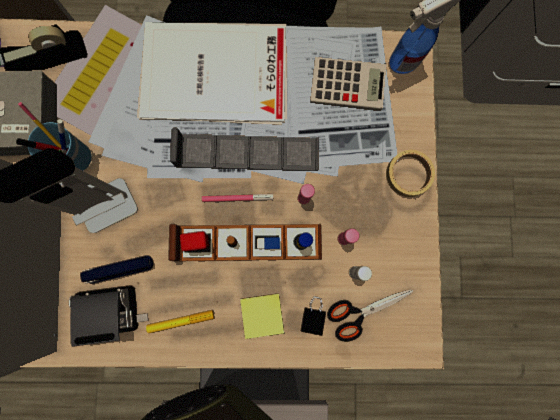

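View pics/scene0.png

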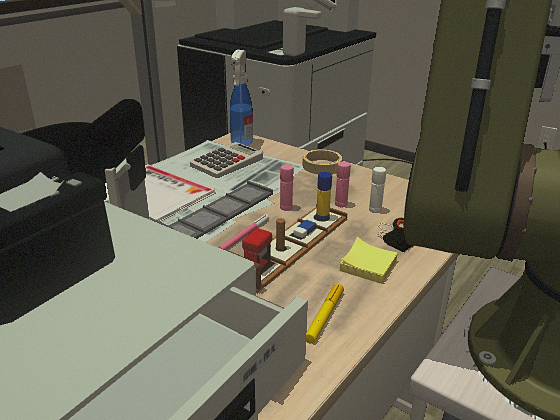

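The top view shows the wooden rack at (170–322, 242) and the metal rack beyond it at (170–319, 150). Both tall blocks are on the left. The wooden rack holds, left to right, the red stamp (195,242), seal (232,241), eraser (268,242) and blue-capped glue stick (304,241).

Things that could be taken for the glue stick: pink (307,193), pink (349,237), white (363,274). I choose the yellow and blue one on the rack at (304,241). The pens could pass for the seal, but only the brown one stands on a tile.

```bash
cat > meas.py <<'E'
from h import *
def cen(m,mn=30):
    n,l,s,ce=cv2.connectedComponentsWithStats(m.astype(np.uint8)); 
    return [(i,l,s[i],ce[i]) for i in range(1,n) if s[i,4]>=mn]
E
python3 - <<'E'
from meas import *
c=pickle.load(open('top0.pkl','rb')); im=c['pixels']; hsv=cv2.cvtColor(im,cv2.COLOR_RGB2HSV)
H,W=im.shape[:2]
P=np.zeros((H,W,3))
K=c['K'];u,v=np.meshgrid(np.arange(W),np.arange(H))
d=np.stack([(u-K[0,2])/K[0,0],-(v-K[1,2])/K[1,1],-np.ones_like(u,float)],-1)@rot(c).T
P=np.array(c['position'])+d*c['range_z'][...,None]
np.save('P.npy',P)
for (a,b) in [(290,180),(290,225),(195,242),(232,240),(268,242),(304,240),(175,150),(233,150),(176,245),(307,193),(349,237),(363,274),(50,180),(95,90),(40,190),(412,50),(30,300),(100,205)]:
    print((a,b),P[b,a].round(3))
box=np.zeros((H,W),bool); box[220:265,165:326]=1
hh,s,vv=[hsv[...,i].astype(int) for i in range(3)]
def show(n,m,z,mn=25):
    for i,l,st,ce in cen(m,mn):
        cs=cv2.minAreaRect(np.argwhere(l==i)[:,::-1].astype(np.float32)); 
        q=np.array([onz(c,x,y,z) for x,y in cv2.boxPoints(cs)]); e1=q[1]-q[0];e2=q[2]-q[1]
        print(n,st.tolist(),ce.round(1),'mean',onz(c,*ce,z).round(4),'rect c',q.mean(0).round(4),'e',np.linalg.norm(e1).round(4),np.degrees(np.arctan2(e1[1],e1[0])).round(1),np.linalg.norm(e2).round(4))
zP=P[...,2]
show('stamp top',box&(zP>.062),.071)
show('glue top',box&(zP>.09),.103)
bx=box.copy(); bx[:,:215]=0;bx[:,250:]=0
show('seal top',bx&(zP>.05),.067,8)
bx=box.copy(); bx[:,:250]=0;bx[:,286:]=0
show('eraser',bx&(((hh>95)&(hh<130)&(s>90))|((zP>.018)&(zP<.035))),.024)
show('tiles+rack wood',box&((hh<18)&(s>110)&(vv<170)&(zP<.03)),.01,100)
bm=np.zeros((H,W),bool); bm[125:175,160:325]=1
show('metal',bm&(s<40)&(vv<110),.009,100)
cv2.imwrite('pics/crop.png',cv2.resize(im[115:275,160:380],None,fx=3.6,fy=3.6,interpolation=cv2.INTER_CUBIC)[:,:,::-1])
E
```

```text
(290, 180) [ 0.585 -0.081  0.003]
(290, 225) [ 0.492 -0.082  0.009]
(195, 242) [0.452 0.094 0.072]
(232, 240) [0.457 0.027 0.068]
(268, 242) [ 0.457 -0.039  0.028]
(304, 240) [ 0.457 -0.103  0.103]
(175, 150) [0.63  0.143 0.049]
(233, 150) [0.644 0.036 0.007]
(176, 245) [0.448 0.134 0.044]
(307, 193) [ 0.544 -0.109  0.091]
(349, 237) [ 0.465 -0.185  0.091]
(363, 274) [ 0.399 -0.209  0.096]
(50, 180) [0.523 0.258 0.28 ]
(95, 90) [0.765 0.323 0.003]
(40, 190) [0.519 0.303 0.218]
(412, 50) [ 0.82  -0.305  0.104]
(30, 300) [0.348 0.362 0.107]
(100, 205) [0.518 0.273 0.064]
stamp top [180, 231, 27, 20, 462] [192.8 240.6] mean [0.455  0.0982 0.071 ] rect c [0.4552 0.0982 0.071 ] e 0.0472 -80.9 0.0329
stamp top [297, 232, 16, 16, 187] [304.9 239.6] mean [ 0.46  -0.107  0.071] rect c [ 0.4601 -0.1068  0.071 ] e 0.0282 -62.6 0.0263
stamp top [226, 236, 9, 8, 55] [230.1 239.3] mean [0.4583 0.0304 0.071 ] rect c [0.4581 0.0306 0.071 ] e 0.0146 -89.1 0.0128
glue top [298, 232, 15, 15, 177] [305.2 239.4] mean [ 0.4586 -0.1049  0.103 ] rect c [ 0.4592 -0.1046  0.103 ] e 0.0249 -89.1 0.0248
seal top [226, 236, 9, 8, 57] [230.2 239.4] mean [0.4584 0.0306 0.067 ] rect c [0.4583 0.0309 0.067 ] e 0.0147 -89.1 0.0129
eraser [257, 237, 23, 12, 267] [268.3 242.6] mean [ 0.4558 -0.0395  0.024 ] rect c [ 0.456 -0.039  0.024] e 0.0428 -89.1 0.0213
tiles+rack wood [175, 224, 148, 38, 1801] [253.1 242. ] mean [ 0.4572 -0.0096  0.01  ] rect c [ 0.4567 -0.0009  0.01  ] e 0.2911 -88.4 0.0718
metal [160, 127, 20, 41, 268] [172.1 145.9] mean [0.6488 0.1586 0.009 ] rect c [0.6466 0.1638 0.009 ] e 0.0384 -88.6 0.0832
metal [177, 132, 145, 40, 3916] [248.6 152.4] mean [0.6387 0.0038 0.009 ] rect c [0.6392 0.0025 0.009 ] e 0.0795 1.7 0.2938
```

View pics/crop.png

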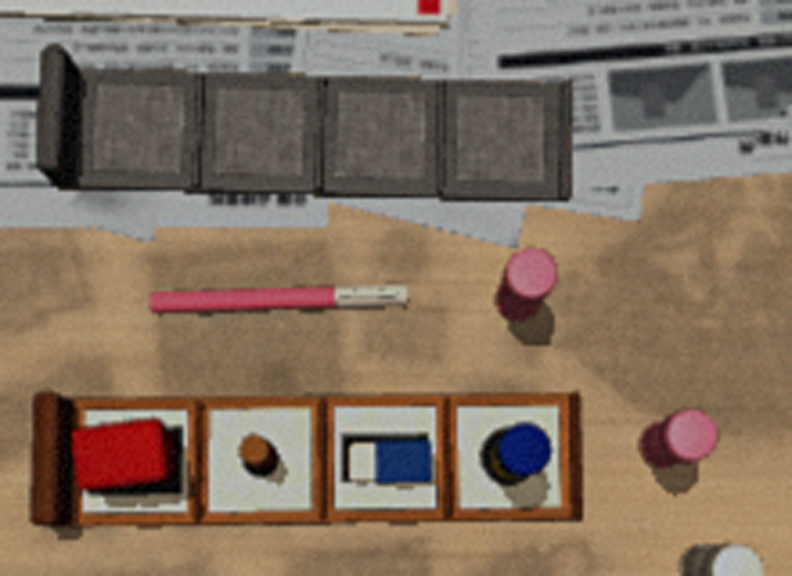

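The crop confirms the order: stamp, seal, eraser, glue stick (blue cap, yellow body), and the metal rack is empty. Next I compute the pad and tile centres.

```bash
python3 - <<'E'
from meas import *
c=pickle.load(open('top0.pkl','rb')); 
f=lambda a,b:(160+(a+.5)/3.6-.5,115+(b+.5)/3.6-.5)
q=np.array([onz(c,*f(*p),.008) for p in [(138,127),(258,130),(376,132),(494,136)]]); print('pads',q.round(4))
d=q[0]-q[3]; print('mid',q.mean(0).round(4),'L',np.linalg.norm(d),'yaw',np.degrees(np.arctan2(-d[0],d[1])))
q=np.array([onz(c,*f(*p),.011) for p in [(260,461),(386,462),(513,462)]]); print('tiles',q.round(4))
P=np.load('P.npy'); hsv=cv2.cvtColor(c['pixels'],cv2.COLOR_RGB2HSV)
# eraser yaw & ridge heights check
m=np.zeros(P.shape[:2],bool); m[110:180,165:325]=1; z=P[...,2]
t=m&(z>.035); print('block top',P[t].mean(0).round(4),t.sum())
big=(z>.12)&(P[...,1]<.4)&(P[...,0]>.2); ys=P[big]; print('tall near', ys[:,1].min() if len(ys) else None, ys[ys[:,1].argsort()[:3]].round(3))
s=pickle.load(open('scene0.pkl','rb'))
for p in [(229,118),(241,80)]: print(pt(s,*p).round(3))
# cross check seal top / glue top in scene
for n,p in [('glue',(.459,-.105,.103)),('seal',(.4584,.0306,.067)),('stamp',(.455,.098,.071))]:
    x=rot(s).T@(np.array(p)-s['position']); print(n,s['K'][0,0]*x[0]/-x[2]+s['K'][0,2], -s['K'][1,1]*x[1]/-x[2]+s['K'][1,2])
E
```

```text
pads [[ 0.6419  0.1065  0.008 ]
 [ 0.6417  0.0391  0.008 ]
 [ 0.642  -0.0275  0.008 ]
 [ 0.6412 -0.0943  0.008 ]]
mid [0.6417 0.0059 0.008 ] L 0.20078998282763744 yaw -0.20690422835805283
tiles [[ 0.4552  0.0322  0.011 ]
 [ 0.4557 -0.0367  0.011 ]
 [ 0.4568 -0.1064  0.011 ]]
block top [0.6046 0.1161 0.1774] 365
tall near -0.34833479913687815 [[ 0.85  -0.348  0.214]
 [ 0.846 -0.348  0.125]
 [ 0.842 -0.347  0.121]]
[ 1.289 -0.763 -0.156]
[ 0.835 -0.312  0.166]
glue 323.91539065868324 173.58263476539105
seal 280.0399490278348 219.51267614410378
stamp 256.7555374696646 234.55403716651972
```

Call:
{"method": "carry_out", "body": {"motion": "0.0125 0.0304 0 0 0 3.85 0;0.0125 0.0304 0 0 0 3.85 0;0.0125 0.0304 0 0 0 3.85 0;0.0125 0.0304 0 0 0 3.85 0;0.0125 0.0304 0 0 0 3.85 0;0.0125 0.0304 0 0 0 3.85 0;0.0125 0.0304 0 0 0 3.85 0;0.0125 0.0304 0 0 0 3.85 0;0.0125 0.0304 0 0 0 3.85 0;0.0125 0.0304 0 0 0 3.85 0;0.0125 0.0304 0 0 0 3.85 0;0.0125 0.0304 0 0 0 3.85 0;0.0125 0.0304 0 0 0 3.85 0;0.0125 0.0304 0 0 0 3.85 0;0.0125 0.0304 0 0 0 3.85 0;0.0125 0.0304 0 0 0 3.85 0;0.0125 0.0304 0 0 0 3.85 0;0.0125 0.0304 0 0 0 3.85 0;0.0125 0.0304 0 0 0 3.85 0;0.0125 0.0304 0 0 0 3.85 0"}}

```text
time_s: 1.77
ee_pos: [0.4551, 0.0993, 0.2052]
eef_rot: [-3.141, 0.0, 1.729]
force: [0.3, -1.0, 0.2]
grip_width: 0.0937
grip_force: 0.0
```

Call:
{"method": "carry_out", "body": {"motion": "0 0 0 0 0 0 0;0 0 0 0 0 0 0"}}

```text
time_s: 1.93
ee_pos: [0.4548, 0.0986, 0.2048]
eef_rot: [-3.14, 0.0, 1.728]
force: [0.6, 0.2, -0.6]
grip_width: 0.0943
grip_force: 0.0
```

```bash
python3 - <<'E'
from h import *
c=pickle.load(open('top0.pkl','rb'));P=np.load('P.npy');z=P[...,2]
t=np.zeros(z.shape,bool); t[110:180,165:325]=1; t&=(z>.035)&(c['range_z']>0); print('block',P[t].mean(0),t.sum())
snap('scene','scene1'); print(ctrl.get_obs()['ee_pos'],ctrl.get_obs()['eef_rot'])
E
```

```text
block [0.64010976 0.14538958 0.04851613] 308
[0.45459516 0.09765796 0.20498277] [-3.14046103e+00  1.48411064e-04  1.72602881e+00]
```

View pics/scene1.png

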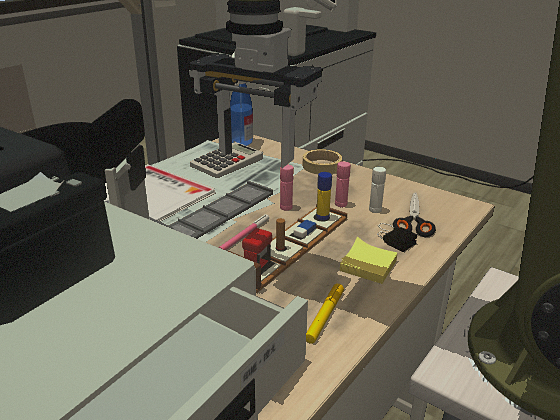

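The gripper hovers over the stamp (~(257,235)) with a clear path down. I'll descend and grasp.

Call:
{"method": "carry_out", "body": {"motion": "0 0 -0.025 0 0 0 0;0 0 -0.025 0 0 0 0;0 0 -0.025 0 0 0 0;0 0 -0.025 0 0 0 0;0 0 -0.025 0 0 0 0;0 0 -0.02 0 0 0 0;0 0 -0.018 0 0 0 0;0 0 0 0 0 0 0;0 0 0 0 0 0 255;0 0 0 0 0 0 255;0 0 0 0 0 0 255;0 0 0 0 0 0 255;0 0 0 0 0 0 255;0 0 0 0 0 0 255;0 0 0 0 0 0 255;0 0 0 0 0 0 255", "grip_force": 15}}

```text
time_s: 3.32
ee_pos: [0.455, 0.0977, 0.0426]
eef_rot: [3.141, 0.0, 1.726]
force: [-0.6, -0.7, -0.1]
grip_width: 0.0442
grip_force: 0.0
```

Call:
{"method": "carry_out", "body": {"motion": "0 0 0 0 0 0 255;0 0 0 0 0 0 255;0 0 0 0 0 0 255;0 0 0 0 0 0 255;0 0 0 0 0 0 255;0 0 0.005 0 0 0 255;0 0 0.015 0 0 0 255;0 0 0.02 0 0 0 255;0 0 0.02 0 0 0 255;0 0 0.02 0 0 0 255;0 0 0.02 0 0 0 255;0 0 0.02 0 0 0 255;0 0 0 0 0 0 255"}}

```text
time_s: 4.4
ee_pos: [0.4563, 0.0978, 0.1663]
eef_rot: [3.136, 0.0, 1.726]
force: [0.5, 0.2, -0.3]
grip_width: 0.0329
grip_force: 15.0
```

Call:
{"method": "carry_out", "body": {"motion": "0.0155 -0.0163 0 0 0 -0.75 255;0.0155 -0.0163 0 0 0 -0.75 255;0.0155 -0.0163 0 0 0 -0.75 255;0.0155 -0.0163 0 0 0 -0.75 255;0.0155 -0.0163 0 0 0 -0.75 255;0.0155 -0.0163 0 0 0 -0.75 255;0.0155 -0.0163 0 0 0 -0.75 255;0.0155 -0.0163 0 0 0 -0.75 255;0.0155 -0.0163 0 0 0 -0.75 255;0.0155 -0.0163 0 0 0 -0.75 255;0.0155 -0.0163 0 0 0 -0.75 255;0.0155 -0.0163 0 0 0 -0.75 255;0 0 0 0 0 0 255;0 0 0 0 0 0 255;0 0 0 0 0 0 255"}}

```text
time_s: 5.65
ee_pos: [0.6404, -0.0976, 0.1617]
eef_rot: [-3.14, -0.0, 1.569]
force: [-0.0, -0.5, -1.0]
grip_width: 0.0329
grip_force: 15.0
```

```bash
python3 - <<'E'
from h import *
snap('scene','scene2'); o=ctrl.get_obs();print(o['ee_pos'],o['eef_rot'],o['grip_width'])
E
```

```text
[ 0.64043193 -0.097358    0.16205244] [-3.14082344e+00 -2.38061652e-04  1.56925214e+00] 0.03295654622086177
```

View pics/scene2.png

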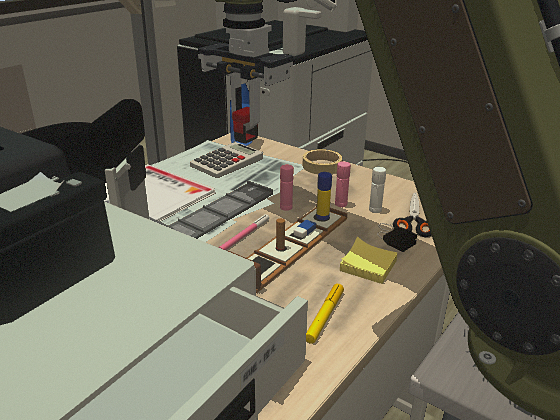

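The stamp is held upright over the fourth place (245,125). I'll lower it.

Call:
{"method": "carry_out", "body": {"motion": "0 0 -0.025 0 0 0 255;0 0 -0.025 0 0 0 255;0 0 -0.025 0 0 0 255;0 0 -0.025 0 0 0 255;0 0 -0.01 0 0 0 255;0 0 -0.005 0 0 0 255;0 0 -0.003 0 0 0 255;0 0 -0.003 0 0 0 255;0 0 0 0 0 0 255;0 0 0 0 0 0 255"}}

```text
time_s: 6.53
ee_pos: [0.6413, -0.098, 0.0425]
eef_rot: [3.14, 0.0, 1.569]
force: [0.8, -0.0, 0.4]
grip_width: 0.0326
grip_force: 15.0
```

Call:
{"method": "carry_out", "body": {"motion": "0 0 -0.001 0 0 0 255;0 0 -0.001 0 0 0 255;0 0 0 0 0 0 255"}}

```text
time_s: 6.78
ee_pos: [0.641, -0.098, 0.0396]
eef_rot: [3.141, 0.0, 1.569]
force: [-0.1, 1.0, -0.3]
grip_width: 0.0331
grip_force: 15.0
```

Call:
{"method": "carry_out", "body": {"motion": "0 0 0 0 0 0 0;0 0 0 0 0 0 0;0 0 0 0 0 0 0;0 0 0 0 0 0 0;0 0 0.02 0 0 0 0;0 0 0.025 0 0 0 0;0 0 0.025 0 0 0 0;0 0 0.025 0 0 0 0;0 0 0.025 0 0 0 0;-0.026 0.0184 0 0 0 0 0;-0.026 0.0184 0 0 0 0 0;-0.026 0.0184 0 0 0 0 0;-0.026 0.0184 0 0 0 0 0;-0.026 0.0184 0 0 0 0 0;-0.026 0.0184 0 0 0 0 0;-0.026 0.0184 0 0 0 0 0;0 0 0 0 0 0 0;0 0 0 0 0 0 0;0 0 0 0 0 0 0"}}

```text
time_s: 8.37
ee_pos: [0.4596, 0.0306, 0.1599]
eef_rot: [3.14, 0.0, 1.569]
force: [-0.0, 0.4, -0.5]
grip_width: 0.0943
grip_force: 0.0
```

```bash
python3 - <<'E'
from meas import *
c=snap('top','top3'); s=snap('scene','scene3'); o=ctrl.get_obs();print(o['ee_pos'],o['eef_rot'],o['grip_width'])
a=c['pixels'][90:270,150:370];b=s['pixels'][100:300,140:400]
cv2.imwrite('pics/c3.png',np.vstack([cv2.resize(a,(400,300)),cv2.resize(b,(400,300))])[:,:,::-1])
h=cv2.cvtColor(c['pixels'],cv2.COLOR_RGB2HSV).astype(int); m=((h[...,0]<6)|(h[...,0]>174))&(h[...,1]>170)&(h[...,2]>60); m[:120]=0;m[180:]=0
for i,l,st,ce in cen(m): print(st,onz(c,*ce,.068))
E
```

```text
[0.45962525 0.03031782 0.15946293] [3.14135544e+00 3.89097556e-05 1.56791379e+00] 0.09415377672612273
[288 138  24  16 375] [ 0.63917526 -0.09580378  0.068     ]
[ 36 142  24   8  88] [0.62749634 0.3792457  0.068     ]
[291 155  16   3  44] [ 0.6185395  -0.09442382  0.068     ]
```

View pics/c3.png

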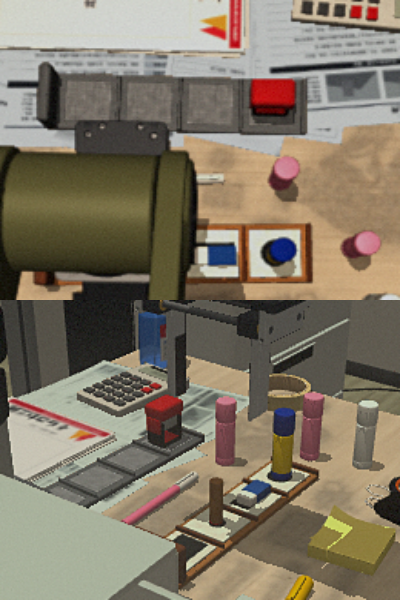

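The stamp stands centred on its place, at crop pixel (272,97). The fingers straddle the seal. I'll descend and grasp it.

Call:
{"method": "carry_out", "body": {"motion": "-0.001 0 -0.025 0 0 0 0;0 0 -0.025 0 0 0 0;0 0 -0.025 0 0 0 0;0 0 -0.025 0 0 0 0;0 0 -0.018 0 0 0 0;0 0 -0.01 0 0 0 0;0 0 0 0 0 0 255;0 0 0 0 0 0 255;0 0 0 0 0 0 255;0 0 0 0 0 0 255;0 0 0 0 0 0 255;0 0 0 0 0 0 255;0 0 0 0 0 0 255;0 0 0 0 0 0 255;0 0 0 0 0 0 255;0 0 0 0 0 0 255;0 0 0 0 0 0 255;0 0 0 0 0 0 255;0 0 0 0 0 0 255;0 0 0 0 0 0 255", "grip_force": 10}}

```text
time_s: 10.13
ee_pos: [0.4579, 0.0308, 0.0314]
eef_rot: [-3.142, -0.0, 1.569]
force: [0.2, 0.9, -0.4]
grip_width: 0.0153
grip_force: 10.0
```

Call:
{"method": "carry_out", "body": {"motion": "0 0 0 0 0 0 255;0 0 0 0 0 0 255;0 0 0 0 0 0 255;0 0 0 0 0 0 255"}}

```text
time_s: 10.47
ee_pos: [0.4579, 0.0308, 0.0314]
eef_rot: [-3.142, -0.0, 1.569]
force: [-0.1, -0.8, -0.3]
grip_width: 0.0151
grip_force: 10.0
```

Call:
{"method": "carry_out", "body": {"motion": "0 0 0.005 0 0 0 255;0 0 0.015 0 0 0 255;0 0 0.02 0 0 0 255;0 0 0.02 0 0 0 255;0 0 0.02 0 0 0 255;0 0 0.02 0 0 0 255;0.018 -0.006 0 0 0 0 255;0.018 -0.006 0 0 0 0 255;0.018 -0.006 0 0 0 0 255;0.018 -0.006 0 0 0 0 255;0.018 -0.006 0 0 0 0 255;0.018 -0.006 0 0 0 0 255;0.018 -0.006 0 0 0 0 255;0.018 -0.006 0 0 0 0 255;0.018 -0.006 0 0 0 0 255;0.018 -0.006 0 0 0 0 255;0.003 -0.001 0 0 0 0 255;0 0 0 0 0 0 255;0 0 0 0 0 0 255;0 0 0 0 0 0 255"}}

```text
time_s: 12.13
ee_pos: [0.6402, -0.0298, 0.1316]
eef_rot: [-3.141, -0.0, 1.569]
force: [0.4, -0.5, -0.4]
grip_width: 0.0151
grip_force: 10.0
```

Call:
{"method": "carry_out", "body": {"motion": "0 0 -0.02 0 0 0 255;0 0 -0.02 0 0 0 255;0 0 -0.02 0 0 0 255;0 0 -0.02 0 0 0 255;0 0 -0.01 0 0 0 255;0 0 -0.005 0 0 0 255;0 0 -0.003 0 0 0 255;0 0 -0.002 0 0 0 255;0 0 0 0 0 0 255;0 0 0 0 0 0 255"}}

```text
time_s: 12.97
ee_pos: [0.6413, -0.0302, 0.0323]
eef_rot: [3.14, 0.0, 1.569]
force: [0.9, -0.7, 0.3]
grip_width: 0.0151
grip_force: 10.0
```

Call:
{"method": "carry_out", "body": {"motion": "0 0 -0.001 0 0 0 255;0 0 -0.001 0 0 0 255;0 0 -0.001 0 0 0 255;0 0 0 0 0 0 255;0 0 0 0 0 0 255"}}

```text
time_s: 13.38
ee_pos: [0.6409, -0.0302, 0.0285]
eef_rot: [3.142, -0.0, 1.569]
force: [0.3, 0.6, 1.0]
grip_width: 0.0147
grip_force: 10.0
```

Call:
{"method": "carry_out", "body": {"motion": "0 0 0 0 0 0 0;0 0 0 0 0 0 0;0 0 0 0 0 0 0;0 0 0 0 0 0 0;0 0 0.02 0 0 0 0;0 0 0.025 0 0 0 0;0 0 0.025 0 0 0 0;0 0 0.025 0 0 0 0;0 0 0.025 0 0 0 0;-0.026 -0.0013 0 0 0 0 0;-0.026 -0.0013 0 0 0 0 0;-0.026 -0.0013 0 0 0 0 0;-0.026 -0.0013 0 0 0 0 0;-0.026 -0.0013 0 0 0 0 0;-0.026 -0.0013 0 0 0 0 0;-0.0285 -0.0013 0 0 0 0 0;0 0 0 0 0 0 0;0 0 0 0 0 0 0;0 0 0 0 0 0 0"}}

```text
time_s: 14.97
ee_pos: [0.4571, -0.0394, 0.1489]
eef_rot: [3.14, 0.0, 1.569]
force: [0.2, -0.8, -0.0]
grip_width: 0.0941
grip_force: 0.0
```

```bash
python3 - <<'E'
from meas import *
c=snap('top','top4'); s=snap('scene','scene4'); o=ctrl.get_obs();print(o['ee_pos'],o['eef_rot'],o['grip_width'])
a=c['pixels'][90:270,150:370];b=s['pixels'][100:300,140:400]
cv2.imwrite('pics/c4.png',np.vstack([cv2.resize(a,(400,300)),cv2.resize(b,(400,300))])[:,:,::-1])
E
```

```text
[ 0.45714367 -0.0393082   0.14847428] [3.14132512e+00 3.19432567e-05 1.56869190e+00] 0.0940316269418271
```

View pics/c4.png

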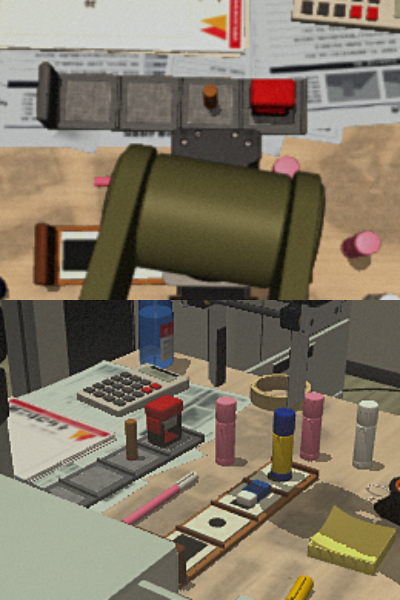

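The seal stands on the third pad (210,95) beside the stamp. Next the eraser.

Call:
{"method": "carry_out", "body": {"motion": "-0.001 0 -0.025 0 0 0 0;0 0 -0.025 0 0 0 0;0 0 -0.025 0 0 0 0;0 0 -0.025 0 0 0 0;0 0 -0.02 0 0 0 0;0 0 -0.01 0 0 0 0;0 0 -0.004 0 0 0 0;0 0 0 0 0 0 0;0 0 0 0 0 0 0"}}

```text
time_s: 15.82
ee_pos: [0.4561, -0.0394, 0.0152]
eef_rot: [3.141, 0.0, 1.569]
force: [-0.1, 0.5, 0.1]
grip_width: 0.0937
grip_force: 0.0
```

Call:
{"method": "carry_out", "body": {"motion": "0 0 -0.001 0 0 0 0;0 0 0 0 0 0 255;0 0 0 0 0 0 255;0 0 0 0 0 0 255;0 0 0 0 0 0 255;0 0 0 0 0 0 255;0 0 0 0 0 0 255;0 0 0 0 0 0 255;0 0 0 0 0 0 255;0 0 0 0 0 0 255;0 0 0 0 0 0 255;0 0 0 0 0 0 255;0 0 0 0 0 0 255;0 0 0 0 0 0 255;0 0 0 0 0 0 255;0 0 0 0 0 0 255;0 0 0 0 0 0 255", "grip_force": 10}}

```text
time_s: 17.23
ee_pos: [0.4554, -0.0393, 0.0134]
eef_rot: [-3.142, -0.0, 1.569]
force: [-0.3, -0.2, -0.5]
grip_width: 0.0228
grip_force: 10.0
```

Call:
{"method": "carry_out", "body": {"motion": "0 0 0.005 0 0 0 255;0 0 0.015 0 0 0 255;0 0 0.02 0 0 0 255;0 0 0.02 0 0 0 255;0 0 0.02 0 0 0 255;0 0 0.02 0 0 0 255;0.0185 0.0077 0 0 0 0 255;0.0185 0.0077 0 0 0 0 255;0.0185 0.0077 0 0 0 0 255;0.0185 0.0077 0 0 0 0 255;0.0185 0.0077 0 0 0 0 255;0.0185 0.0077 0 0 0 0 255;0.0185 0.0077 0 0 0 0 255;0.0185 0.0077 0 0 0 0 255;0.0185 0.0077 0 0 0 0 255;0.0185 0.0077 0 0 0 0 255;0 0 0 0 0 0 255;0 0 0 0 0 0 255;0 0 0 0 0 0 255"}}

```text
time_s: 18.82
ee_pos: [0.6398, 0.0375, 0.1134]
eef_rot: [-3.141, 0.0, 1.569]
force: [0.2, -0.1, -1.1]
grip_width: 0.0223
grip_force: 10.0
```

Call:
{"method": "carry_out", "body": {"motion": "0 0 -0.02 0 0 0 255;0 0 -0.02 0 0 0 255;0 0 -0.02 0 0 0 255;0 0 -0.02 0 0 0 255;0 0 -0.01 0 0 0 255;0 0 -0.005 0 0 0 255;0 0 -0.003 0 0 0 255;0 0 -0.002 0 0 0 255;0 0 -0.001 0 0 0 255;0 0 0 0 0 0 255;0 0 0 0 0 0 255"}}

```text
time_s: 19.73
ee_pos: [0.6407, 0.0377, 0.0132]
eef_rot: [3.141, -0.0, 1.569]
force: [-0.7, -0.3, 0.4]
grip_width: 0.0226
grip_force: 10.0
```

Call:
{"method": "carry_out", "body": {"motion": "0 0 -0.001 0 0 0 255;0 0 -0.001 0 0 0 255;0 0 0 0 0 0 255;0 0 0 0 0 0 255"}}

```text
time_s: 20.07
ee_pos: [0.6405, 0.0377, 0.0105]
eef_rot: [3.142, -0.0, 1.569]
force: [0.8, 0.3, 0.4]
grip_width: 0.0225
grip_force: 10.0
```

Call:
{"method": "carry_out", "body": {"motion": "0 0 0 0 0 0 0;0 0 0 0 0 0 0;0 0 0 0 0 0 0;0 0 0 0 0 0 0;0 0 0.02 0 0 0 0;0 0 0.03 0 0 0 0;0 0 0.03 0 0 0 0;0 0 0.03 0 0 0 0;0 0 0.03 0 0 0 0;0 0 0.02 0 0 0 0;-0.026 -0.0204 0 0 0 0 0;-0.026 -0.0204 0 0 0 0 0;-0.026 -0.0204 0 0 0 0 0;-0.026 -0.0204 0 0 0 0 0;-0.026 -0.0204 0 0 0 0 0;-0.026 -0.0204 0 0 0 0 0;-0.026 -0.0204 0 0 0 0 0;0 0 0 0 0 0 0;0 0 0 0 0 0 0;0 0 0 0 0 0 0"}}

```text
time_s: 21.73
ee_pos: [0.4589, -0.105, 0.1707]
eef_rot: [3.141, 0.0, 1.568]
force: [0.7, 0.2, 0.8]
grip_width: 0.0938
grip_force: 0.0
```

```bash
python3 - <<'E'
from meas import *
c=snap('top','top5'); s=snap('scene','scene5'); o=ctrl.get_obs();print(o['ee_pos'],o['eef_rot'],o['grip_width'])
a=c['pixels'][90:270,150:370];b=s['pixels'][100:300,140:400]
cv2.imwrite('pics/c5.png',np.vstack([cv2.resize(a,(400,300)),cv2.resize(b,(400,300))])[:,:,::-1])
E
```

```text
[ 0.45906121 -0.10459022  0.17040402] [ 3.14148246e+00 -4.66775060e-05  1.56946222e+00] 0.09384040810458984
```

View pics/c5.png

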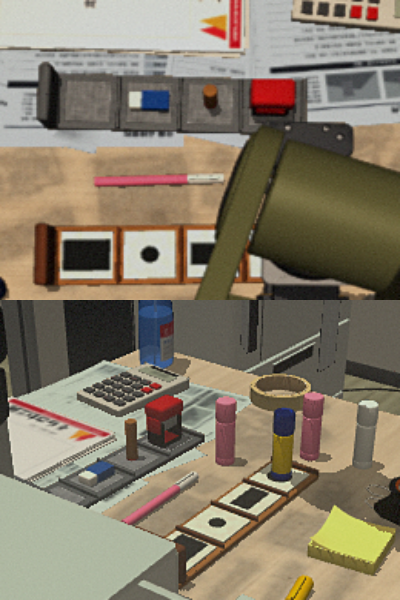

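The eraser lies flat on the second pad (148,100). The glue stick is last.

Call:
{"method": "carry_out", "body": {"motion": "0 0 -0.025 0 0 0 0;0 0 -0.025 0 0 0 0;0 0 -0.025 0 0 0 0;0 0 -0.025 0 0 0 0;0 0 -0.01 0 0 0 0;0 0 0 0 0 0 0;0 0 0 0 0 0 255;0 0 0 0 0 0 255;0 0 0 0 0 0 255;0 0 0 0 0 0 255;0 0 0 0 0 0 255;0 0 0 0 0 0 255;0 0 0 0 0 0 255;0 0 0 0 0 0 255;0 0 0 0 0 0 255;0 0 0 0 0 0 255;0 0 0 0 0 0 255;0 0 0 0 0 0 255;0 0 0 0 0 0 255;0 0 0 0 0 0 255", "grip_force": 12}}

```text
time_s: 23.5
ee_pos: [0.4584, -0.1051, 0.0604]
eef_rot: [-3.141, -0.0, 1.569]
force: [-0.6, 0.8, -0.2]
grip_width: 0.0263
grip_force: 12.0
```

Call:
{"method": "carry_out", "body": {"motion": "0 0 0 0 0 0 255;0 0 0 0 0 0 255"}}

```text
time_s: 23.67
ee_pos: [0.4584, -0.1051, 0.0604]
eef_rot: [-3.142, -0.0, 1.569]
force: [0.6, 0.5, -0.3]
grip_width: 0.0263
grip_force: 12.0
```

Call:
{"method": "carry_out", "body": {"motion": "0 0 0.005 0 0 0 255;0 0 0.015 0 0 0 255;0 0 0.025 0 0 0 255;0 0 0.025 0 0 0 255;0 0 0.025 0 0 0 255;0 0 0.015 0 0 0 255;0.0166 0.0192 0 0 0 0 255;0.0166 0.0192 0 0 0 0 255;0.0166 0.0192 0 0 0 0 255;0.0166 0.0192 0 0 0 0 255;0.0166 0.0192 0 0 0 0 255;0.0166 0.0192 0 0 0 0 255;0.0166 0.0192 0 0 0 0 255;0.0166 0.0192 0 0 0 0 255;0.0166 0.0192 0 0 0 0 255;0.0166 0.0192 0 0 0 0 255;0.0166 0.0192 0 0 0 0 255;0 0 0 0 0 0 255;0 0 0 0 0 0 255;0 0 0 0 0 0 255"}}

```text
time_s: 25.33
ee_pos: [0.6406, 0.1057, 0.1704]
eef_rot: [-3.141, 0.0, 1.569]
force: [0.6, -0.6, -0.4]
grip_width: 0.0259
grip_force: 12.0
```

Call:
{"method": "carry_out", "body": {"motion": "0 0 -0.02 0 0 0 255;0 0 -0.025 0 0 0 255;0 0 -0.025 0 0 0 255;0 0 -0.02 0 0 0 255;0 0 -0.01 0 0 0 255;0 0 -0.005 0 0 0 255;0 0 -0.003 0 0 0 255;0 0 -0.002 0 0 0 255;0 0 0 0 0 0 255;0 0 0 0 0 0 255"}}

```text
time_s: 26.17
ee_pos: [0.6414, 0.1061, 0.0614]
eef_rot: [3.14, -0.0, 1.569]
force: [1.0, -0.1, 0.4]
grip_width: 0.0263
grip_force: 12.0
```

Call:
{"method": "carry_out", "body": {"motion": "0 0 -0.001 0 0 0 255;0 0 -0.001 0 0 0 255;0 0 -0.001 0 0 0 255;0 0 0 0 0 0 255;0 0 0 0 0 0 255"}}

```text
time_s: 26.58
ee_pos: [0.641, 0.1061, 0.0575]
eef_rot: [3.142, 0.0, 1.569]
force: [-1.0, 0.1, -0.1]
grip_width: 0.0261
grip_force: 12.0
```

Release, rise above everything, then back off for a clear look.

Call:
{"method": "carry_out", "body": {"motion": "0 0 0 0 0 0 0;0 0 0 0 0 0 0;0 0 0 0 0 0 0;0 0 0 0 0 0 0;0 0 0 0 0 0 0;0 0 0.02 0 0 0 0;0 0 0.03 0 0 0 0;0 0 0.03 0 0 0 0;0 0 0.03 0 0 0 0;0 0 0.03 0 0 0 0;-0.03 -0.03 0 0 0 0 0;-0.03 -0.03 0 0 0 0 0;-0.03 -0.03 0 0 0 0 0;-0.03 -0.03 0 0 0 0 0;-0.03 -0.03 0 0 0 0 0;-0.03 -0.03 0 0 0 0 0;-0.03 -0.03 0 0 0 0 0;-0.03 -0.03 0 0 0 0 0;0 -0.03 0 0 0 0 0;0 0 0 0 0 0 0"}}

```text
time_s: 28.25
ee_pos: [0.4043, -0.1631, 0.1981]
eef_rot: [3.14, 0.001, 1.565]
force: [0.9, 0.4, -0.2]
grip_width: 0.0935
grip_force: 0.0
```

Call:
{"method": "carry_out", "body": {"motion": "0 0 0 0 0 0 0;0 0 0 0 0 0 0;0 0 0 0 0 0 0;0 0 0 0 0 0 0;0 0 0 0 0 0 0;0 0 0 0 0 0 0"}}

```text
time_s: 28.75
ee_pos: [0.4055, -0.1591, 0.1974]
eef_rot: [-3.141, -0.0, 1.57]
force: [-0.2, 0.2, 1.1]
grip_width: 0.0943
grip_force: 0.0
```

```bash
python3 - <<'E'
from meas import *
c=snap('top','top6'); s=snap('scene','scene6'); o=ctrl.get_obs();print(o['ee_pos'])
a=c['pixels'][90:270,150:370];b=s['pixels'][100:300,140:400]
cv2.imwrite('pics/c6.png',np.vstack([cv2.resize(a,(400,300)),cv2.resize(b,(400,300))])[:,:,::-1])
f=np.argwhere(c['range_z']>0); P=np.full((420,560,3),9.)
for v,u in f:
    if 115<v<180 and 160<u<325: P[v,u]=pt(c,u,v)
z=P[...,2]
for n,lo,hi in [('glue',.085,.12),('seal/stamp',.053,.08)]:
    for i,l,st,ce in cen((z>lo)&(z<hi),15): q=P[l==i]; print(n,((q.min(0)+q.max(0))/2).round(4),q.mean(0).round(4),st[4])
h=cv2.cvtColor(c['pixels'],cv2.COLOR_RGB2HSV).astype(int); m=(z>.0155)&(z<.027)&(P[...,1]>.01)&(P[...,1]<.075)
for i,l,st,ce in cen(m,15): print('eraser',P[l==i].mean(0).round(4),st)
E
```

```text
[ 0.40542398 -0.15929408  0.19739543]
glue [0.6405 0.1051 0.0946] [0.6395 0.1045 0.0993] 188
seal/stamp [ 0.6406 -0.096   0.0632] [ 0.6392 -0.0957  0.0675] 427
seal/stamp [0.6366 0.1041 0.0666] [0.6328 0.1012 0.0663] 52
seal/stamp [ 0.6413 -0.0299  0.0611] [ 0.6406 -0.0299  0.064 ] 54
eraser [0.6408 0.0366 0.0214] [221 144  22  12 244]
```

View pics/c6.png

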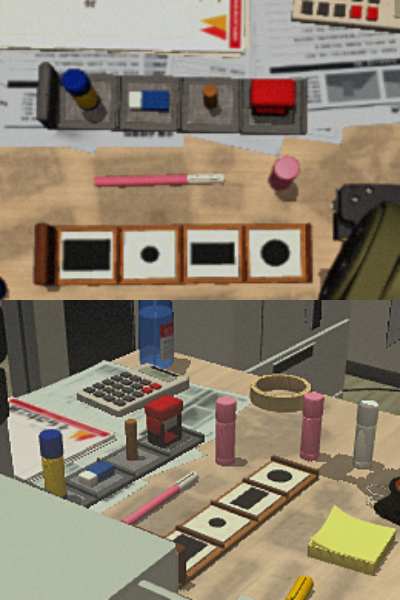

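All four stand upright, centred within a few mm, in reverse order (glue stick, eraser, seal, stamp from the tall block), and the arm is clear. I'll hand in.

```bash
python3 -c "
from station import ctrl; print(ctrl.hand_in())"
```

```text
the job is handed in; nothing more can be done
None
```

I handed the job in: all four things stand on the metal rack in reverse order (glue stick, eraser, seal, date stamp from the tall block), and the last camera check put each within a few mm of its place's middle; the hand-in gave no verdict.

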